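# Sort the unpacked lab delivery into its trays

## Robot

A 6-joint arm with a two-finger parallel gripper is mounted at the origin on the work surface. World frame = base frame: x ahead of the robot, y to its left, z up, the work surface at z = 0. Lengths are in m, angles in rad, forces in N, time in s.
With the tool pointing down it reaches from about 0.375 to 0.925 m from the base axis. Payload 5.7 kg.
Tool frame: the origin (TCP) lies midway between the tips of the shut fingers; the grasp point (between the pads) lies 19 mm behind it; z points along the fingers, x is the direction in which the jaws open and shut, and the axes are right-handed (so a half turn about z gives the same grasp; the last joint's range is limited). The gripper opens to 88 mm and grips with 3 to 60 N. Pads are 20 mm wide; open, the fingers measure 115 mm over their backs; the gripper's body (75 mm by 178 mm) begins 61 mm behind the grasp point.
Start: joints at [1.112, 0.359, 1.51, -0, 1.272, -0.115], TCP at [0.202, 0.565, 0.223] pointing down, gripper open.
Joint ranges: [-2.97, 2.97], [-1.01, 2.36], [0.21, 2.38], [-0.96, 4.11], [0.2, 2.71], [-2.98, 2.98]. Speed limits (rad/s): [2.39, 2.39, 3.14, 3.14, 3.14, 3.14].

## Interface

Orientations are given as a unit quaternion [x, y, z, w].
In Python, from bench import move_ptp, servo_line, goto_joints, move_gripper, sleep, inverse_kinematics, capture, PlanningError, close_job, spot_in, silhouettes, current_clock, current_joint_pos, current_qvel, current_joint_torque, current_position, current_orientation, current_force, current_torque, current_finger_gap gives the robot as it stands. Calls block until the motion is done:
- move_ptp(position, orientation): joint-space move of the TCP to a pose.
- servo_line(position, orientation=None, rate=0.15, contact_N=None): straight line of the TCP; orientation=None keeps the orientation; rate is the mean speed in m/s. With contact_N (N) it stops when the force on the tool has changed by that much, and returns True; else False.
- goto_joints(angles): joint-space move.
- move_gripper(opening): finger opening in m; the grip force is fixed at half the most; returns when the fingers have stopped.
- sleep(seconds).
- inverse_kinematics(position, orientation): joint angles nearest the present ones, or None.
- capture(name): name is "side" or "top" or "wrist"; returns a dict with "image" (400x640x3 uint8, blue, green, red), "range_z" (400x640 float32, m along the optical axis (not along the pixel's ray), 0 where there is no reading), "intrinsics" (3x3 intrinsics, pixels), "R" (3x3) and "t" (3): a world point X has camera coordinates R X + t. Camera axes: x right, y down, z forward; pixel columns grow to the right and rows downward; lengths in m; the calibration is good to about 2 mm. A picture is of the moment at which its call begins.
A pose or a line that the arm cannot do raises PlanningError and nothing moves.
- close_job(): hands the job in, once; it reports no verdict.
Trained networks look in the newest picture that a camera, given by its name, has taken for a name from the list of things; names that differ only in an ending like _2 or _b are one class to them, and where a whole thing is asked for, a point or a joint stands for the part that bears it (a point fixed in the world has none). Each returns a list of dicts, best first, with "conf" (0 to 1); they miss things now and then, are a little off and sometimes report something else, mostly with a low value. They report only what shows in the picture. A call takes as long as a camera call. They do not tell look-alikes from the thing itself.
- spot_in(camera, query): "xy" ([column, row] in pixels, amid what is visible of it).
- silhouettes(camera, query): "region" (400x640 bool, what is visible of it) and "xy" ([column, row] in pixels, amid what is visible of it).
Readings, each from a call of its own:
- current_clock(): time.
- current_joint_pos(): joint angles.
- current_qvel(): joint speeds.
- current_joint_torque(): joint torques, N m.
- current_position(): TCP position.
- current_orientation(): TCP orientation.
- current_force(): force on the tool from outside, world axes, zero at the start.
- current_torque(): the same for the moment, N m.
- current_finger_gap(): finger opening in m.
Only numpy, scipy, OpenCV 4.12 (cv2) and the standard library are available. Lean on these libraries where they do the work, as an engineer would, in place of code of your own. Each camera call takes 0.05 s, during which the arm holds its last target.

## Task

Sort the unpacked delivery into the three blue trays: the two narrow bottles upright in the tray with the two small square bays, one in each bay; the two squat jars upright in the tray with the two large square bays, one in each bay; and the slide box, label up, in the tray with the single oblong bay. Everything must stand or lie flat on the floor of its bay. Leave the glass beaker and the wash bottle standing where they are.

Things in the scene. Friction and masses are not known exactly. Their poses are not given: they have to be found in the camera images.
- bottle_a: White plastic narrow bottle, standing: round body 34 mm in diameter up to 66 mm height, above it a round cap 22 mm in diameter, 90 mm high overall, about 60 g. Origin at the centre of its underside, z up. Both bottles are alike.
- bottle_b: White plastic narrow bottle, standing: round body 34 mm in diameter up to 66 mm height, above it a round cap 22 mm in diameter, 90 mm high overall, about 60 g. Origin at the centre of its underside, z up. Both bottles are alike.
- jar_a: White plastic squat jar with a wide lid, standing: 56 mm in diameter, the lid (from 38 mm up) 58 mm, 56 mm high overall, about 90 g. Origin at the centre of its underside, z up. Both jars are alike.
- jar_b: White plastic squat jar with a wide lid, standing: 56 mm in diameter, the lid (from 38 mm up) 58 mm, 56 mm high overall, about 90 g. Origin at the centre of its underside, z up. Both jars are alike.
- slide_box: White plastic slide box, closed and lying flat: 84 mm along its x, 44 mm along its y, 40 mm high, about 110 g, with a paper label on top. Origin at the centre of its underside, z up.
- bottle_tray: Blue plastic tray with a flat grey floor in each bay, fixed to the bench. Walls and floor 4 mm thick. Origin at the centre of its underside, z up. The tray with two SMALL square bays: 64 mm along its x, 124 mm along its y, 22 mm high. A wall across the middle makes two bays, each 56 mm square inside, centred at y = +30 mm and y = -30 mm (x = 0); bay floor 4 mm above the origin.
- jar_tray: Blue plastic tray with a flat grey floor in each bay, fixed to the bench. Walls and floor 4 mm thick. Origin at the centre of its underside, z up. The tray with two LARGE square bays: 90 mm along its x, 176 mm along its y, 22 mm high. A wall across the middle makes two bays, each 82 mm square inside, centred at y = +43 mm and y = -43 mm (x = 0); bay floor 4 mm above the origin.
- slide_tray: Blue plastic tray with a flat grey floor in each bay, fixed to the bench. Walls and floor 4 mm thick. Origin at the centre of its underside, z up. The tray with ONE oblong bay and a lower rim: 116 mm along its x, 74 mm along its y, 16 mm high; the bay is 108 mm by 66 mm inside, centred on the origin, its floor 4 mm above the origin.
- beaker: Clear glass beaker, loose, standing among the delivery: 52 mm in diameter at the rim, 70 mm high. Origin at the centre of its underside. Not to be moved.
- wash_bottle: White plastic wash bottle, loose, standing beyond the trays: body 60 mm in diameter, a bent spout on top that reaches 52 mm sideways, 167 mm high overall. Origin at the centre of its underside. Not to be moved.
Mind the look-alikes: they are no part of the job. What is shaped like the bottle_a but purple is not meant.

How it is judged:
By the outcome, as a careful person would: the job done as asked, in the order asked, and still so for the second after the job is handed in, with the robot touching nothing.
It also fails if it takes over 128 s, if anything falls off the work surface, if the arm or the gripper's body presses on something with over 40 N, if the wrist force passes 120 N, or if a joint passes its speed limit or range.

## Working session

There is one attempt and no reset: what is moved stays moved. The work goes in short steps, each a Python script; the robot and the scene stay as the last script left them, time stands still between calls to the robot, and variables do not carry over. Pictures are saved under pics/ and viewed, and the job is handed in when it is done.

```bash
mkdir -p pics; ls
python3 - <<'E'
from bench import *
import cv2,numpy as np
print(current_clock())
for n in ["top","side"]:
    c=capture(n); cv2.imwrite(f"pics/{n}0.png",c["image"]); np.savez(f"{n}0.npz",**c)
    print(n,(-c["R"].T@c["t"]).round(3),c["R"].round(2).tolist(),c["intrinsics"].round(1).tolist())
    for q in ["bottle_a","jar_a","slide_box","bottle_tray","jar_tray","slide_tray","beaker","wash_bottle"]:
        print(q,[(np.round(d["xy"]).tolist(),round(d["conf"],2)) for d in spot_in(n,q)])
print(current_clock(),current_orientation())
E
```

```text
pics
0.0
top [ 0.456 -0.012  1.185] [[0.01, -1.0, -0.01], [-1.0, -0.01, -0.08], [0.08, 0.01, -1.0]] [[404.6, 0.0, 319.4], [0.0, 404.6, 207.9], [0.0, 0.0, 1.0]]
bottle_a [([378.0, 286.0], 0.68), ([429.0, 271.0], 0.62), ([352.0, 271.0], 0.58), ([323.0, 272.0], 0.49)]
jar_a [([216.0, 268.0], 0.8), ([261.0, 254.0], 0.78)]
slide_box [([388.0, 246.0], 0.72)]
bottle_tray [([230.0, 190.0], 0.66)]
jar_tray [([412.0, 184.0], 0.56)]
slide_tray [([320.0, 193.0], 0.69)]
beaker [([299.0, 239.0], 0.59)]
wash_bottle [([374.0, 136.0], 0.83), ([344.0, 240.0], 0.74), ([317.0, 194.0], 0.54)]
side [ 0.143 -0.508  0.655] [[0.77, -0.63, -0.0], [-0.42, -0.52, -0.74], [0.47, 0.58, -0.67]] [[376.9, 0.0, 318.1], [0.0, 376.9, 200.0], [0.0, 0.0, 1.0]]
bottle_a [([348.0, 349.0], 0.83), ([271.0, 276.0], 0.75), ([249.0, 254.0], 0.73), ([271.0, 308.0], 0.73), ([350.0, 224.0], 0.63), ([300.0, 247.0], 0.57), ([423.0, 197.0], 0.53)]
jar_a [([195.0, 181.0], 0.84), ([231.0, 198.0], 0.66)]
slide_box [([332.0, 294.0], 0.76)]
bottle_tray [([268.0, 159.0], 0.71)]
jar_tray [([418.0, 274.0], 0.76), ([334.0, 292.0], 0.25)]
slide_tray [([328.0, 210.0], 0.62)]
beaker [([265.0, 216.0], 0.7)]
wash_bottle [([425.0, 198.0], 0.91)]
0.9 [ 8.17642687e-01  5.75726006e-01 -3.84212618e-05  3.03016833e-05]
```

View pics/top0.png

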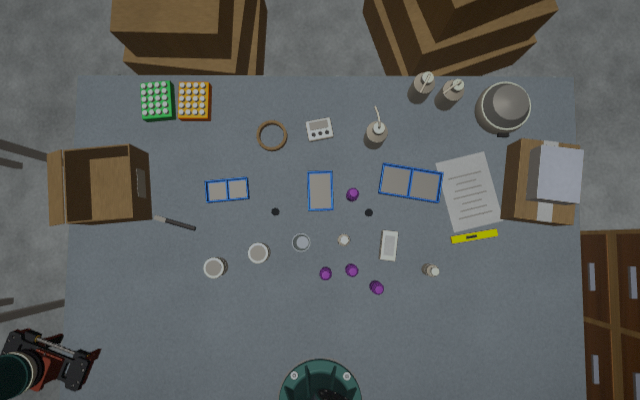

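View pics/side0.png

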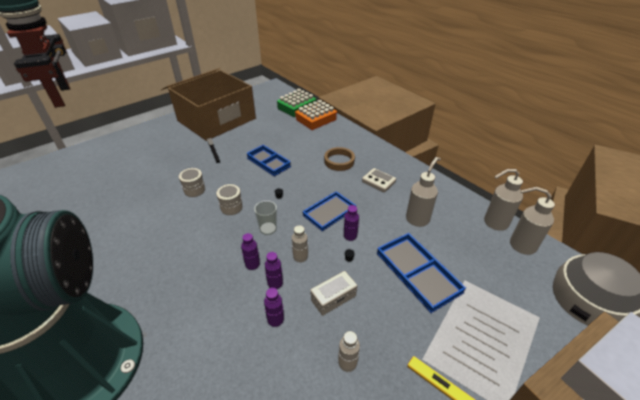

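Run:
```python
import cv2
a=cv2.imread("pics/top0.png")[110:310,180:450]; cv2.imwrite("pics/top0z.png",cv2.resize(a,None,fx=2.9,fy=2.9,interpolation=cv2.INTER_CUBIC))
```

```text
(no output)
```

View pics/top0z.png

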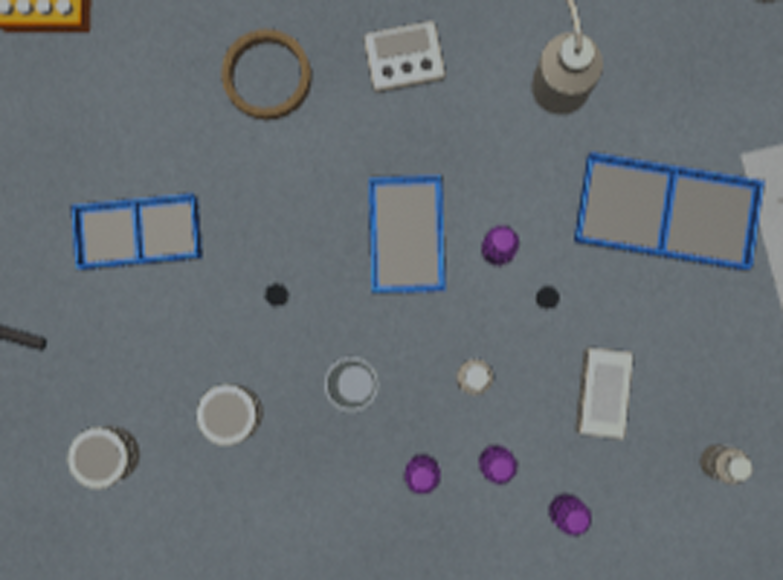

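The top view shows two white bottles at (344,240) and (431,270). The purple look-alikes at (325,273), (352,270), (377,287) and (352,194) are not meant. The jars are at (214,268) and (258,253), the slide box at (388,246), and the trays at (227,190), (320,191) and (410,183). Next I measure them from depth.

```bash
cat > h.py <<'E'
import numpy as np,cv2
def world(c):
    K,R,t=c["intrinsics"],c["R"],c["t"]; z=c["range_z"]
    v,u=np.mgrid[:400,:640]
    P=np.stack([(u-K[0,2])/K[0,0]*z,(v-K[1,2])/K[1,1]*z,z],-1)
    return (P-t)@R, z>0
E
python3 - <<'E'
from h import *
for n,seeds in [("top",dict(bw1=(344,240),bw2=(431,270),p1=(325,273),p2=(352,270),p3=(377,287),p4=(352,194),jar1=(214,268),jar2=(258,253),box=(388,246),beaker=(301,242),wash=(376,133),disc1=(276,212),disc2=(369,212))),
   ("side",dict(bw1=(300,240),bw2=(348,345),p1=(250,250),p2=(273,268),p3=(273,305),p4=(351,220),jar1=(191,180),jar2=(229,197),box=(333,290),beaker=(265,215),wash=(422,195)))]:
    c=np.load(n+"0.npz"); W,ok=world(c); im=c["image"]
    lab=cv2.connectedComponentsWithStats(((W[...,2]>.012)&ok&(W[...,2]<.3)).astype(np.uint8))
    print(n,"table z",np.median(W[...,2][ok&(abs(W[...,0]-.5)<.2)&(abs(W[...,1])<.3)]).round(4))
    for k,(u,v) in seeds.items():
        l=lab[1][v,u]
        if l==0: print(k,"none",W[v,u].round(3));continue
        m=lab[1]==l; P=W[m]; zt=np.percentile(P[:,2],95); T=P[P[:,2]>zt-.008]
        lo,hi=np.percentile(T[:,:2],2,0),np.percentile(T[:,:2],98,0)
        print(k,m.sum(),"ztop",zt.round(3),"med",np.median(T[:,:2],0).round(3),"mid",((lo+hi)/2).round(3),"ext",(hi-lo).round(3))
    # trays by blue colour
    hsv=cv2.cvtColor(im,cv2.COLOR_BGR2HSV)
    B=(cv2.inRange(hsv,(100,130,60),(125,255,255))>0)&ok
    B=cv2.morphologyEx(B.astype(np.uint8),cv2.MORPH_CLOSE,np.ones((3,3)))
    N,L,S,C=cv2.connectedComponentsWithStats(B)
    K,R,t=c["intrinsics"],c["R"],c["t"]
    for i in range(1,N):
        if S[i,4]<60: continue
        zt=np.percentile(W[L==i][:,2],80)
        h=.016 if (zt<.0185) else .022
        vv,uu=np.where(L==i); ray=np.stack([(uu-K[0,2])/K[0,0],(vv-K[1,2])/K[1,1],np.ones(len(uu))],-1)@R
        o=-R.T@t; Q=o+ray*((h-o[2])/ray[:,2])[:,None]
        r=cv2.minAreaRect((Q[:,:2]*1000).astype(np.float32)); print("tray",C[i].round(),S[i,4],"zt",zt.round(4),r)
E
```

```text
top table z 0.001
bw1 123 ztop 0.092 med [ 0.458 -0.063] mid [ 0.457 -0.063] ext [0.019 0.016]
bw2 182 ztop 0.092 med [ 0.375 -0.306] mid [ 0.376 -0.305] ext [0.019 0.019]
p1 136 ztop 0.092 med [ 0.364 -0.012] mid [ 0.362 -0.014] ext [0.019 0.019]
p2 137 ztop 0.093 med [ 0.373 -0.087] mid [ 0.374 -0.086] ext [0.019 0.019]
p3 154 ztop 0.093 med [ 0.326 -0.157] mid [ 0.327 -0.155] ext [0.018 0.018]
p4 138 ztop 0.093 med [ 0.586 -0.087] mid [ 0.585 -0.088] ext [0.017 0.019]
jar1 400 ztop 0.06 med [0.377 0.298] mid [0.377 0.298] ext [0.05  0.052]
jar2 369 ztop 0.06 med [0.419 0.175] mid [0.419 0.175] ext [0.05  0.051]
box 502 ztop 0.045 med [ 0.442 -0.191] mid [ 0.443 -0.192] ext [0.078 0.045]
beaker none [0.448 0.058 0.005]
wash 549 ztop 0.162 med [ 0.776 -0.145] mid [ 0.78  -0.144] ext [0.046 0.013]
disc1 48 ztop 0.025 med [0.536 0.134] mid [0.537 0.134] ext [0.018 0.018]
disc2 52 ztop 0.027 med [ 0.539 -0.135] mid [ 0.537 -0.136] ext [0.02 0.02]
tray [413. 181.] 517 zt 0.0222 ((623.1422729492188, -256.732421875), (177.65045166015625, 90.35176086425781), 80.95071411132812)
tray [319. 1
[... 801 characters left out ...]
ar2 579 ztop 0.057 med [0.415 0.171] mid [0.416 0.174] ext [0.052 0.053]
box 1140 ztop 0.041 med [ 0.438 -0.194] mid [ 0.44  -0.192] ext [0.081 0.046]
beaker 585 ztop 0.069 med [0.447 0.054] mid [0.447 0.055] ext [0.049 0.05 ]
wash 1194 ztop 0.137 med [ 0.752 -0.15 ] mid [ 0.765 -0.151] ext [0.055 0.028]
tray [269. 160.] 471 zt 0.018 ((594.1716918945312, 271.7669677734375), (74.66471862792969, 140.26722717285156), 6.027790546417236)
tray [326. 210.] 378 zt 0.014 ((592.2060546875, -1.1091728210449219), (120.85186004638672, 79.77052307128906), 2.359917640686035)
tray [420. 271.] 1381 zt 0.0191 ((614.9207153320312, -260.7872619628906), (179.87747192382812, 98.60344696044922), 80.83338165283203)
```

```bash
cat >> h.py <<'E'
from bench import *
def q(deg):
    a=np.radians(deg)/2; return [np.cos(a),np.sin(a),0,0]
def pick(xy,jaw,ztcp,opn,zup=.21):
    move_ptp([*xy,zup-.06],q(jaw)); move_gripper(opn)
    servo_line([*xy,ztcp],rate=.12); move_gripper(0.0)
    g=current_finger_gap(); servo_line([*xy,zup],rate=.2); print("gap",g,current_finger_gap(),"t",current_clock()); return g
def place(xy,jaw,ztcp,opn,zup=.21):
    move_ptp([*xy,zup],q(jaw)); servo_line([*xy,ztcp+.02],rate=.2)
    hit=servo_line([*xy,ztcp],rate=.04,contact_N=8); print("hit",hit,current_position(),current_force().round(1) if hasattr(current_force(),'round') else current_force())
    move_gripper(opn); servo_line([*xy,zup],rate=.2); print("t",current_clock())
E
python3 - <<'E'
from h import *
for n in ["top","side"]:
    c=np.load(n+"0.npz"); W,ok=world(c)
    m=ok&(abs(W[...,0]-.44)<.06)&(abs(W[...,1]+.192)<.05)&(W[...,2]>.034)&(W[...,2]<.06)
    print(cv2.minAreaRect((W[m][:,:2]*1000).astype(np.float32)))
    m=ok&(abs(W[...,0]-.74)<.08)&(abs(W[...,1]+.15)<.06)&(W[...,2]>.03); print("wash",W[m].min(0).round(3),W[m].max(0).round(3))
from scipy.spatial.transform import Rotation
pick([.4565,-.0635],-8,.026,.055)
place([.596-.0031+.006,.2755-.030],6,.0305,.055)
c=capture("top"); cv2.imwrite("pics/t1.png",cv2.resize(c["image"][110:310,180:450],None,fx=2.9,fy=2.9))
E
```

```text
((443.3130798339844, -190.96902465820312), (44.343780517578125, 83.79332733154297), 83.7266845703125)
wash [ 0.723 -0.178  0.03 ] [ 0.806 -0.121  0.169]
((440.6627197265625, -191.33404541015625), (44.82564163208008, 83.88983154296875), 83.83897399902344)
wash [ 0.721 -0.181  0.03 ] [ 0.801 -0.125  0.168]
gap 0.033368333469815735 0.033662594042898675 t 6.7333
hit True [0.59833964 0.24543734 0.03029608] [-0.5 -0.2  4.9]
t 11.0833
```

View pics/t1.png

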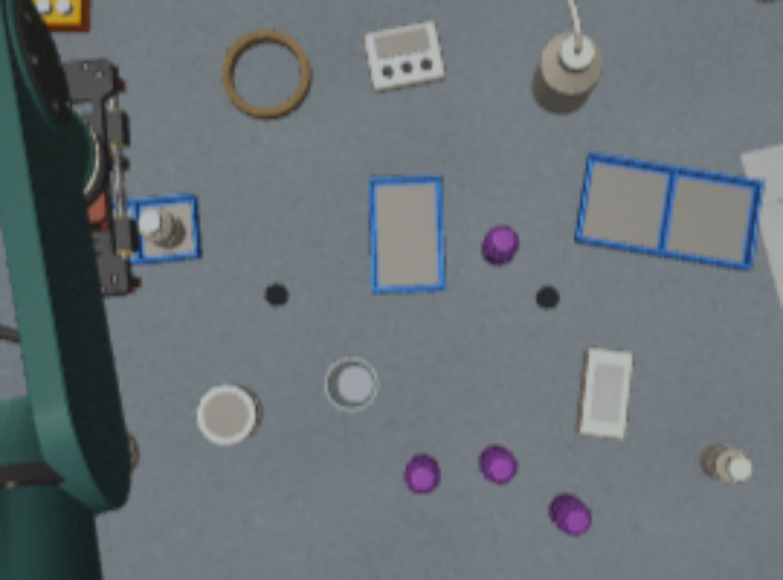

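The first bottle stands in the right bay of the bottle tray, at about (165,228) in the crop. Next is the second bottle.

Run:
```python
from h import *
pick([.3745,-.306],-39,.026,.055)
place([.593,.3055],6,.0305,.055)
pick([.4175,.1745],-67,.028,.08)
place([.6215-.157*.046,-.2575-.987*.046],-99,.0325,.07)
c=capture("top"); cv2.imwrite("pics/t2.png",cv2.resize(c["image"][110:310,180:450],None,fx=2.9,fy=2.9))
```

```text
gap 0.033513058865374194 0.03365534559116064 t 16.2083
hit True [0.59243077 0.30534328 0.03030538] [-1.   1.5  3.1]
t 21.5917
gap 0.05753652457757827 0.05775963894605597 t 25.95
hit True [ 0.61383776 -0.30273602  0.03214954] [0.1 0.2 5.3]
t 30.775
```

View pics/t2.png

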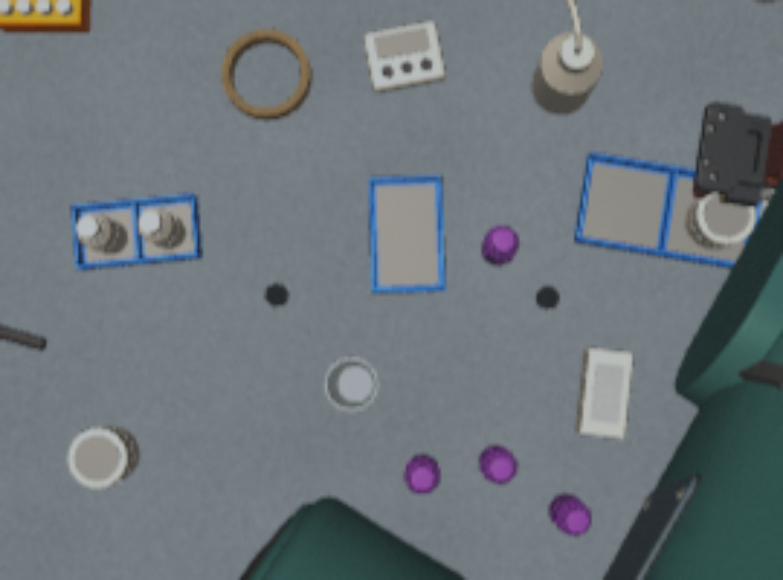

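Both bottles are in the bottle tray, and the first jar is in the right bay of the jar tray at about (723,218). Next are the second jar and the slide box.

Run:
```python
from h import *
pick([.3755,.297],-52,.028,.08)
place([.6215+.157*.046,-.2575+.987*.046],-99,.0325,.068)
pick([.4415,-.191],-96.2,.017,.066)
place([.597,.004],-87.7,.0215,.056)
goto_joints([1.112, 0.359, 1.51, 0, 1.272, -0.115])
for n in["top","side"]:
    c=capture(n); np.savez(n+"3.npz",**c)
    a=c["image"][110:310,180:450] if n=="top" else c["image"][100:370,170:500]
    cv2.imwrite(f"pics/{n}3.png",cv2.resize(a,None,fx=2.2 if n=="side" else 2.9,fy=2.2 if n=="side" else 2.9))
    W,ok=world(c)
    for nm,x,y,zlo,r in [("b1",.598,.245,.05,.025),("b2",.592,.305,.05,.025),("j1",.614,-.303,.045,.04),("j2",.629,-.212,.045,.04),("box",.597,.004,.034,.06)]:
        m=ok&(np.hypot(W[...,0]-x,W[...,1]-y)<r)&(W[...,2]>zlo); P=W[m]
        t=P[P[:,2]>np.percentile(P[:,2],95)-.008]
        print(n,nm,np.percentile(P[:,2],95).round(4),((t.min(0)+t.max(0))/2)[:2].round(3), cv2.minAreaRect((P[:,:2]*1000).astype(np.float32)) if nm=="box" else "")
print(current_clock())
```

```text
gap 0.05738386550414191 0.057692155912451824 t 36.2417
hit True [ 0.62829689 -0.2119527   0.03227496] [-0.2  0.3  4.2]
t 41.1917
gap 0.04344269295630214 0.043775850204126235 t 45.1083
hit True [0.59654907 0.00411084 0.02129984] [-0.4 -0.3  4.6]
t 49.125
top b1 0.0959 [0.6   0.245] 
top b2 0.0963 [0.594 0.304] 
top j1 0.0652 [ 0.615 -0.303] 
top j2 0.0642 [ 0.631 -0.212] 
top box 0.0484 [0.598 0.003] ((597.9727172851562, 2.6158504486083984), (84.20740509033203, 42.81666564941406), 0.6419382691383362)
side b1 0.0938 [0.599 0.244] 
side b2 0.0941 [0.592 0.302] 
side j1 0.0616 [ 0.613 -0.304] 
side j2 0.0615 [ 0.629 -0.212] 
side box 0.0456 [0.595 0.002] ((595.2406005859375, 1.610086441040039), (85.47476959228516, 45.40643310546875), 1.7290546894073486)
51.6583
```

View pics/top3.png

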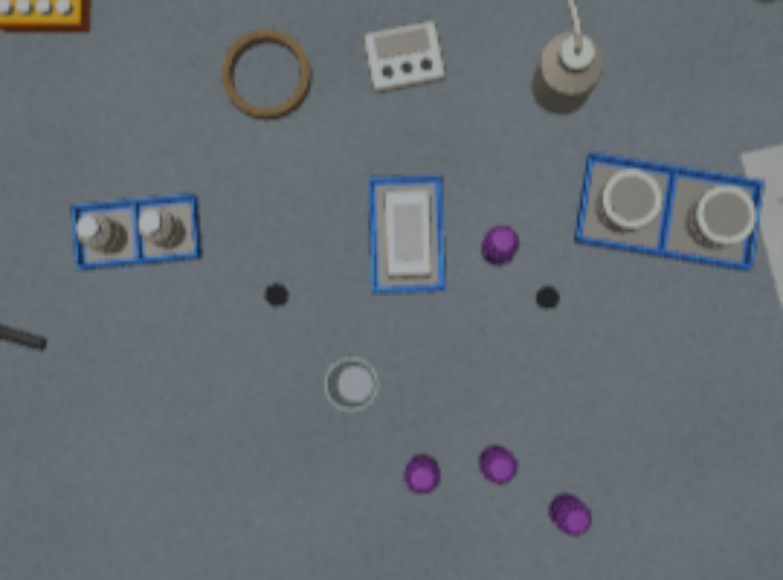

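View pics/side3.png

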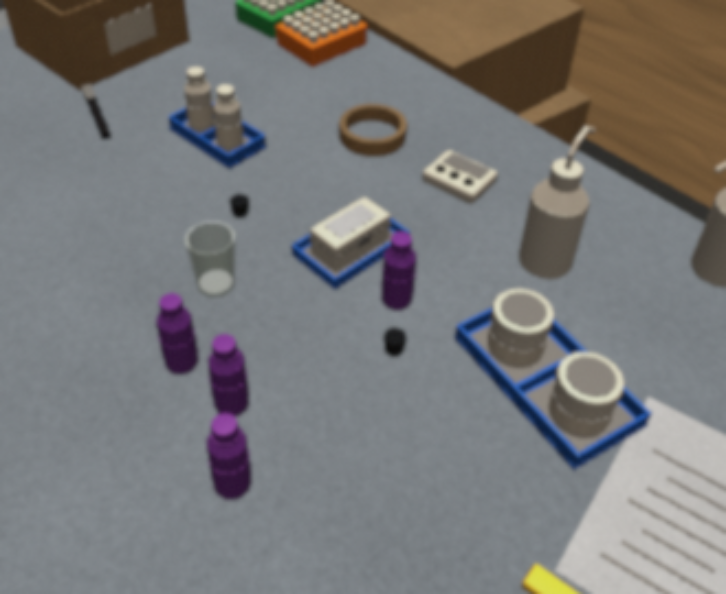

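Both views show everything upright or flat in its bay. The heights are nominal plus the 4 mm floor, and the beaker, wash bottle and purple bottles are unmoved. I'm handing the job in.

```bash
python3 -c "
from bench import *
close_job()"
```

```text
the job is handed in; nothing more can be done
```

The sorting is done and handed in. I moved the two white bottles first, then the two jars, then the slide box. The last robot clock reading was about 52 s of the 128 s allowed.

- **Placement:** in the final top and side pictures each bottle and jar stands upright in its own bay. The slide box lies flat, label up, in the oblong bay.
- **Heights:** the tops measured about 94–96 mm for the bottles, 62–65 mm for the jars and 46–48 mm for the box. That fits each item standing on a 4 mm bay floor, with the depth readings 0–5 mm high.
- **Camera disagreement:** the top and side cameras differed by about 3 mm or less in position, about 2–4 mm in height and about 1° in the box's angle. This is well within the bay clearances.
- **Left alone:** the beaker, wash bottle and purple bottles look unmoved in the pictures. I did not re-measure them.
- **Failures:** no grasp or placing failed. The arm was back at its start pose, clear of everything, when I handed in.

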